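# Rack a top-heavy casting on its sprung swivel stand

## Robot

A 6-joint arm with a two-finger parallel gripper is mounted at the origin on the work surface. World frame = base frame: x ahead of the robot, y to its left, z up, the work surface at z = 0. Lengths are in mm, angles in degrees, forces in N, time in s.
With the tool pointing down it reaches from about 375 to 825 mm from the base axis. Payload 5.5 kg.
Tool frame: the origin (TCP) lies on the centre line of the jaws, within the pads' length; the fingertips stand 8 mm ahead of it and the grasp point (between the pads) lies 11 mm behind it; z points along the fingers, y is the direction in which the jaws open and shut (so a half turn about z gives the same grasp; the last joint's range is limited). The gripper opens to 85 mm and grips with 20 to 120 N. Pads are 22 mm wide; open, the fingers measure 114 mm over their backs; the gripper's body (76 mm by 85 mm) begins 54 mm behind the grasp point. The pads swing forward as they close: fully open they stand 13 mm farther back than shut.
Start: joints at [76.031, 17.962, -2.699, 69.339, 0, 90], TCP at [144.832, 582.253, 239.299] pointing down, gripper open.
Joint ranges: [-152.73, 152.73], [-39.44, 99.34], [-58.76, 71.6], [-118.89, 123.64], [-81.53, 83.1], [-180, 180]. Speed limits (degrees/s): [136.94, 136.94, 172.46, 180, 180, 180].

## Interface

Orientations are given as a 3x3 rotation matrix whose columns are the frame's x, y, z axes.
In Python, from workcell import sense, get_image, close_job gives the robot as it stands. The module is installed in compiled form; this text tells all that it offers.
- The arm moves only by the shell command python3 -m jog 'ROWS' [FORCE]. ROWS is JSON, a list of rows, each a list of 3 entries, a list of its own where there are three numbers: the finger opening in cm, from 0 to 8.54, then the shift along the world's x, y, z in cm, then the turn, a rotation vector about the world's x, y, z in rad. In form: [[fingers, [tx, ty, tz], [rx, ry, rz]], ...]. A call has 1 to 10 rows; each row is the pose to reach, as a shift and turn from the pose commanded when the call began; what a row does not reach only later rows make up. A row lasts 1/12 s, in which the tool goes at most 41.7 mm and 7.16 degrees, less where a joint would pass 70% of its speed; a pose out of reach is approached as far as the arm can. A call with a gripper value outside its range is refused whole. The fingers move at their own pace and stop on an object; FORCE is the grip in N (left out, the last holds). Time passes only in rows, so rows that repeat a pose let the fingers close. It gives the time, the measured TCP pose, the force and the opening at its end, in the units of the state.
- sense(): the state, without advancing time (a new reading comes with each control period).
- get_image(name): name is "scene" or "top"; returns a dict with "pixels" (420x560x3 uint8, red, green, blue), "intrinsics" (3x3 intrinsics, pixels), "view" (4x4, takes a point from world to camera coordinates). Camera axes: x right, y down, z forward; pixel columns grow to the right and rows downward; lengths in mm; the calibration is good to about 2 mm. A picture is of the moment at which its call begins. There is no depth.
- close_job(): hands the job in, once; it reports no verdict.
The state is a dict: "clock": time; "joint_positions": joint angles; "dq": joint speeds; "joint_efforts": joint torques, N m; "tcp_pos": TCP position; "orientation": TCP orientation; "ft_force": force on the tool from outside, world axes, zero at the start; "torque": the same for the moment, N m; "gripper_width": opening from 0.0 (shut) to 1.0 (fully open).
Only numpy, scipy, OpenCV 4.12 (cv2) and the standard library are available. Lean on these libraries where they do the work, as an engineer would, in place of code of your own. Each camera call takes 0.05 s, during which the arm holds its last target. There are 200 camera calls.

## Task

The tall aluminium casting has flopped over on the sprung swivel of its blue carrying stand. Lift the stand by its black handle, bring the casting upright and keep it balanced upright in the air, touching nothing, for at least five seconds; then bring it, never flopped over near the rack, into the orange fork of the green cooling rack, set the stand down flat on the table with the stem between the prongs, and let go; finish once the casting has come to rest against a prong. Do not knock the rack hard, do not tip the stand far over and leave the other things on the bench alone.

Things in the scene. Friction and masses are not known exactly. Their poses are not given: they have to be found in the camera images.
- stand: Blue carrying stand, loose, 0.64 kg without the casting (centre of mass at x = -220 mm). Origin: underside of its plate, straight below the swivel. x: from handle to swivel, y left, z up. Plate 345 x 120 x 10 mm, x = -290 to +55 mm. Steel counterweight (top at 38 mm) at x = -285 to -240 mm. Swivel between two cheeks at x = +-28 mm (top at 72 mm).
- handle (a point): Centre of the stand's black handle bar: 100 mm long (along the stand's x), 28 mm wide, 40 mm high, 170 mm behind the swivel, 55 mm above the plate's underside (bar from 35 to 75 mm) and in line with the swivel's axis: turning it about its length rolls the stand without shifting the swivel. Grip it across its width from above.
- pivot (a point): Centre of the swivel on the stand, 55 mm above the underside of the plate; its axis is the stand's x axis. A quick roll of the stand while the casting lies on a stop throws the casting across; a slow one lets it off gently.
- casting (a joint): Swivel angle of the casting on the stand, rad. 0: square to the plate; positive: turned about the stand's +x, top towards its -y. Stops at +-0.30; starts flopped on the + stop. Springs pull it to 0 with 0.68 N m/rad, damping 0.015 N m s/rad, no friction. Gravity beats the springs: it falls from upright with time constant 0.4 to 0.65 s. Rolling the stand against the lean makes the springs lift it.
- stem (a point): Point on the axis of the casting's round stem (28 mm diameter, from 24 to 225 mm above the swivel), 175 mm above the swivel; z runs up along the stem.
- top (a point): Tip of the casting's head, 345 mm above the swivel on the stem's axis; z up along the stem. The head (up to 80 mm diameter) begins 225 mm above the swivel. Casting: nominally 0.32 kg (real ones differ up to 6 %), centre of mass 249 mm above the swivel, moment of inertia 0.0229 kg m2 about the swivel axis, gravity moment 0.78 N m/rad.
- rack: Green cooling rack, fixed. Origin on the table below the middle of its fork, which opens to the rack's -x; y left, z up. Column 35 mm square at x = +122 to +158 mm, 252 mm high; foot plate 12 mm high from x = +90 to +200 mm, 140 mm wide. The stand's plate fits below the fork with its swivel over the origin and its x along the rack's x.
- fork (a point): Middle of the rack's fork, 230 mm above the table. Two orange prongs 20 mm high along the rack's x, inner faces at y = +-35 mm, from x = -30 mm to the crossbar at x = +107 mm; from x = -30 to -56 mm they flare out to about +-50 mm.
- cone: Bystander: aluminium sprue casting, 70 mm diameter foot, 125 mm high, standing. Origin: centre of its underside.
- ingot: Bystander: aluminium ingot 160 by 70 by 40 mm. Origin: centre of its underside.
- brush: Bystander: hand brush lying on the table, about 200 mm long. Origin: underside.

How it is judged (in metres and radians):
On the way:
1. the stand is held at least 25 mm above the table with the casting upright within 0.1 rad and touching nothing, for 5 s (height (world z) of stand above 0.025 m and angle between top's own z axis and vertical below 0.1 rad and contact force between casting and anything else below 0.1 N), for 5 s.
At the end, for the whole second after the job is handed in: The stand stands flat on the table (underside within 12 mm, tilt under 0.05 rad), the stem is between the prongs (within 45 mm of the fork's middle along the rack's x, 35 mm along its y), the casting leans less than 0.2 rad, and all is at rest and released (height (world z) of stand below 0.012 m and angle between stand's own z axis and vertical below 0.05 rad and x of stem in the frame of rack between -0.045 and 0.045 m and y of stem in the frame of rack between -0.035 and 0.035 m and angle between top's own z axis and vertical below 0.2 rad and linear speed of stand below 0.03 m/s and velocity of joint casting between -0.1 and 0.1 rad/s); the robot touches nothing.
It fails at once if the casting leans over by more than 0.25 rad within 0.2 m of the fork (horizontal distance between pivot and fork below 0.2 m and angle between top's own z axis and vertical above 0.25 rad).
It fails at once if the stand is tipped by more than 0.6 rad (angle between stand's own z axis and vertical above 0.6 rad).
It fails at once if the rack is knocked with more than 20 N (contact force between stand and rack above 20 N).
It fails at once if a bystander is moved by more than 30 mm (distance of any of cone, ingot, brush from where it was at the start of the episode above 0.03 m).
It also fails if it takes over 67 s, if anything falls off the work surface, if the arm or the gripper's body presses on something with over 40 N, if the wrist force passes 120 N, or if a joint passes its speed limit or range.

## Working session

There is one attempt and no reset: what is moved stays moved. The work goes in short steps, Python scripts to look and compute and a shell command to move; the robot and the scene stay as the last step left them, time stands still between calls to the robot, and variables do not carry over. Pictures are saved under pics/ and viewed, and the job is handed in when it is done.

```bash
mkdir -p pics
python3 - <<'E'
from workcell import sense,get_image
import cv2
for n in("scene","top"):
    d=get_image(n); cv2.imwrite(f"pics/{n}0.png",d["pixels"][:,:,::-1]); print(n,d["intrinsics"],d["view"])
print(sense())
E
```

```text
scene [[490.00386241   0.         275.43350004]
 [  0.         490.00386241 206.8673244 ]
 [  0.           0.           1.        ]] [[-6.48903351e-01  7.60869431e-01  1.46619998e-03  3.57618434e+02]
 [ 6.08202940e-01  5.19858507e-01 -5.99863581e-01 -1.59306093e+02]
 [-4.57180078e-01 -3.88361741e-01 -8.00100953e-01  1.85100124e+03]
 [ 0.00000000e+00  0.00000000e+00  0.00000000e+00  1.00000000e+00]]
top [[524.18202077   0.         276.24626595]
 [  0.         524.18202077 212.56148364]
 [  0.           0.           1.        ]] [[ 4.40457173e-03 -9.99975211e-01  5.49338242e-03 -8.02129189e+00]
 [-9.82162939e-01 -5.35865103e-03 -1.87955434e-01  5.89562175e+02]
 [ 1.87980212e-01 -4.56753343e-03 -9.82162195e-01  1.99028099e+03]
 [ 0.00000000e+00  0.00000000e+00  0.00000000e+00  1.00000000e+00]]
{'clock': 0.1, 'joint_positions': array([ 7.60331476e+01,  1.80013380e+01, -2.74776033e+00,  6.93410276e+01,
        3.46316362e-04,  8.99992809e+01]), 'dq': array([ 0.10208194, -0.20449117,  0.17137487,  0.0864924 ,  0.0858785 ,
        0.05773541]), 'joint_efforts': array([-2.86521199e-04, -5.40766025e+01,  3.40540910e+01,  1.11901393e-02,
        3.36713654e-06, -7.57578448e-06]), 'tcp_pos': array([144.69095811, 581.76542626, 238.51389874]), 'orientation': array([[-9.70438551e-01,  2.41348028e-01, -3.85523874e-04],
       [ 2.41348336e-01,  9.70437352e-01, -1.52502872e-03],
       [ 6.06409456e-06, -1.57299220e-03, -9.99998763e-01]]), 'ft_force': array([-0.57247765,  0.41490699, -0.71748686]), 'torque': array([-0.02862361,  0.00112917, -0.03691459]), 'gripper_width': 0.998387717844259}
```

View pics/scene0.png

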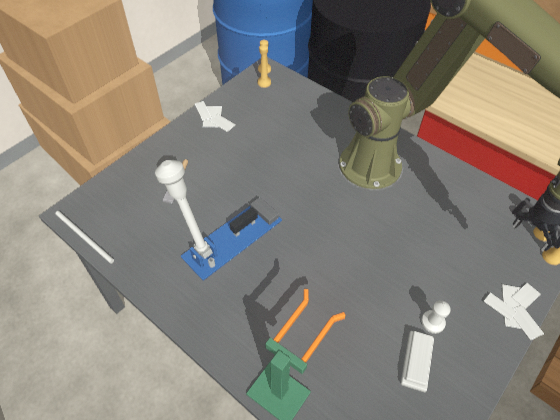

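View pics/top0.png

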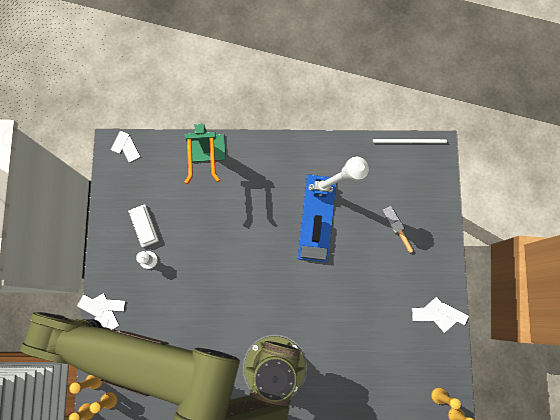

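Run:
```python
import cv2
a=cv2.imread("pics/scene0.png");b=cv2.imread("pics/top0.png")
cv2.imwrite("pics/c1.png",cv2.resize(a[150:290,150:300],None,fx=5,fy=4.2857,interpolation=2)[:600])
c=b[120:270,180:380]; cv2.imwrite("pics/c2.png",cv2.resize(c,None,fx=4,fy=4,interpolation=2))
c=a[280:420,230:370]; cv2.imwrite("pics/c3.png",cv2.resize(c,None,fx=4,fy=4,interpolation=2))
```

```text
(no output)
```

View pics/c1.png

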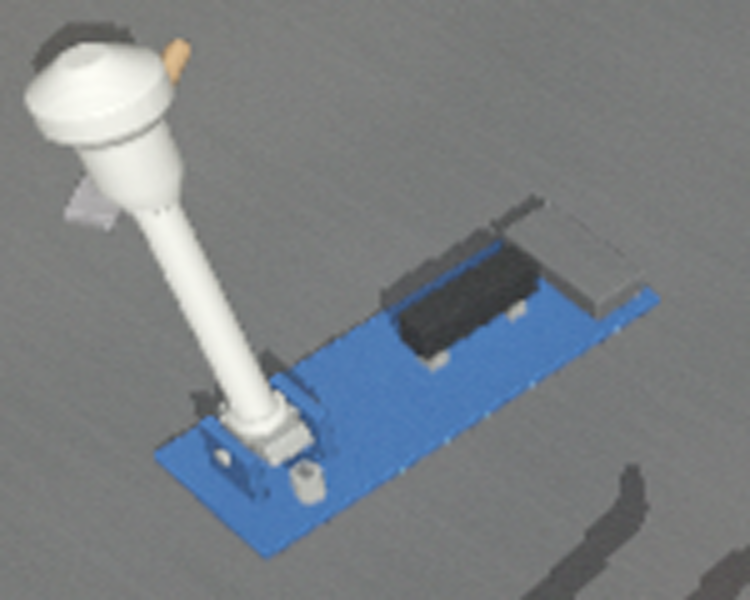

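View pics/c2.png

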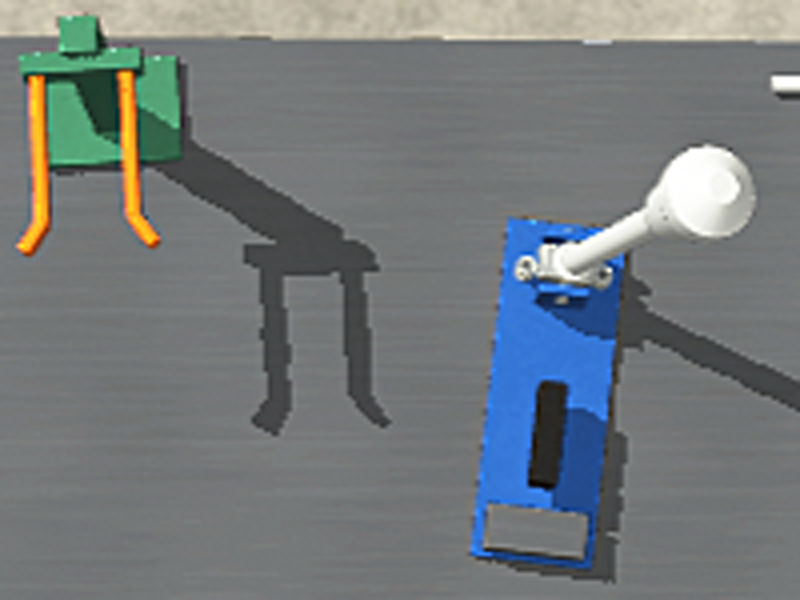

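View pics/c3.png

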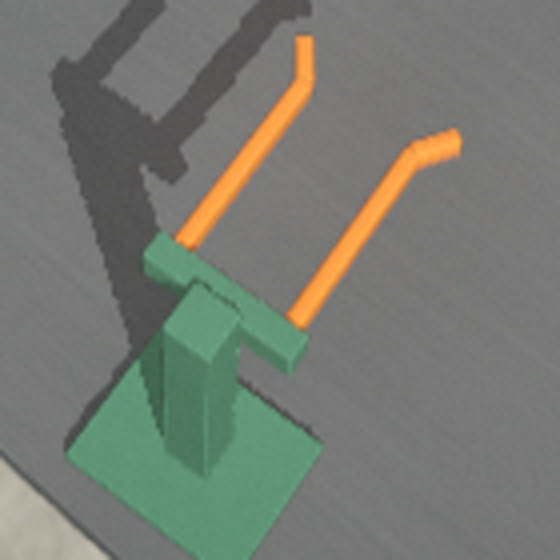

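```bash
cat > h.py <<'E'
import numpy as np,cv2
from scipy.optimize import least_squares
from workcell import sense,get_image
C={n:(lambda d:(d["intrinsics"],d["view"]))(get_image(n)) for n in("scene","top")}
def proj(n,P):
    K,V=C[n];p=np.atleast_2d(P)@V[:3,:3].T+V[:3,3];p=p@K.T;return p[:,:2]/p[:,2:]
def tri(a,b):
    r=cv2.triangulatePoints(C["scene"][0]@C["scene"][1][:3],C["top"][0]@C["top"][1][:3],np.array(a,float).T,np.array(b,float).T);return (r[:3]/r[3]).T
E
python3 - <<'E'
from h import *
c1=lambda p:(np.array(p)/[5,4.2857]+150); c2=lambda p:np.array(p)/4+[180,120]; c3=lambda p:np.array(p)/4+[230,280]
# stand FL,FR,BL plate
S=c1([[268,556],[155,457],[658,297]]);T=c2([[508,219],[626,257],[472,554]])
print(tri(S,T))
# rack: crossbar-prong junction tops L,R ; prong bends ; tips
S=c3([[298,318],[184,240],[415,152],[308,85],[455,143],[305,40]]);T=c2([[37,76],[126,72],[41,215],[132,210],[25,250],[155,242]])
R=tri(S,T);print(R.round(1))
rm=np.array([[107,43,230],[107,-43,230],[-30,43,230],[-30,-43,230]])
m=np.array([[55,60,5],[55,-60,5],[-290,60,5]])
from scipy.spatial.transform import Rotation as Ro
def fit(model,obs,x0):
    def f(q,full=False):
        P=model@Ro.from_euler('z',q[2]).as_matrix().T+[q[0],q[1],0]
        return np.concatenate([proj(n,P)-o for n,o in obs.items()]).ravel()
    r=least_squares(f,x0);return r.x,r.fun
qs,e=fit(m,{"scene":c1([[268,556],[155,457],[658,297]]),"top":c2([[508,219],[626,257],[472,554]])},[700,-150,-.1]);print(qs,e.round(1))
qr,e=fit(rm,{"scene":S[:4],"top":T[:4]},[800,250,0]);print(qr,e.round(1))
def pose(q,P): return np.array(P)@Ro.from_euler('z',q[2]).as_matrix().T+[q[0],q[1],0]
print("handle",pose(qs,[[-170,0,55]]))
box=lambda a,b:np.array([[x,y,z] for x in(a[0],b[0]) for y in(a[1],b[1]) for z in(a[2],b[2])])
st=np.r_[box([-220,-14,35],[-120,14,75]),box([-290,-60,0],[55,60,10]),box([-285,-50,10],[-240,50,38])]
rk=np.r_[box([122,-17.5,0],[158,17.5,252]),box([90,-70,0],[200,70,12]),box([-30,35,220],[107,50,240]),box([-30,-50,220],[107,-35,240])]
out=[]
for n,o in(("scene",(150,150,200)),("top",(180,120,200))):
    im=cv2.imread(f"pics/{n}0.png");im=cv2.resize(im,None,fx=4,fy=4,interpolation=2)
    for p in np.r_[proj(n,pose(qs,st)),proj(n,pose(qr,rk))]: cv2.circle(im,tuple(int(v) for v in p*4+1.5),3,(0,0,255),-1)
    cv2.imwrite(f"pics/o_{n}.png",(im[480:1080,80*4:80*4+800] if n=="top" and 0 else im[(600 if n=="scene" else 480):][:(1080 if n=="scene" else 600),(600 if n=="scene" else 720):][:,:800]))
im=cv2.imread("pics/o_scene.png");cv2.imwrite("pics/o_scene.png",cv2.resize(im,(560,600)) if im.shape[0]>900 else im[:600])
print(im.shape); np.save("q.npy",[qs,qr])
E
```

```text
[[ 755.02904381 -127.9107349     5.25135418]
 [ 728.86799791 -256.66332721  -28.46910937]
 [ 414.80637028  -90.50841093    5.50786646]]
[[822.7 316.3 242.5]
 [828.5 234.7 239.9]
 [692.8 307.4 242.5]
 [698.7 226.8 238.2]
 [664.6 321.7 228.3]
 [671.4 205.  231.8]]
[ 6.90832187e+02 -1.81814604e+02 -1.19042378e-01] [-0.3 -0.8 -0.2 -1.6  1.  -0.4 -0.2  0.9 -0.3 -5.  -1.   1.4]
[7.19788612e+02 2.68557451e+02 6.89447047e-02] [-1.3  2.5 -1.8  1.3  0.4  0.7 -1.1 -1.2 -1.   1.3  0.3  0.9 -0.7  2.8
  0.3  2.6]
handle [[ 522.03530787 -161.62516299   55.        ]]
(1080, 800, 3)
```

View pics/o_scene.png

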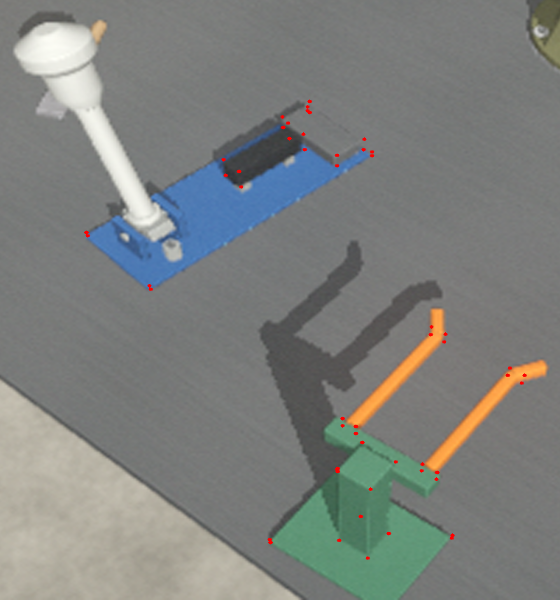

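View pics/o_top.png

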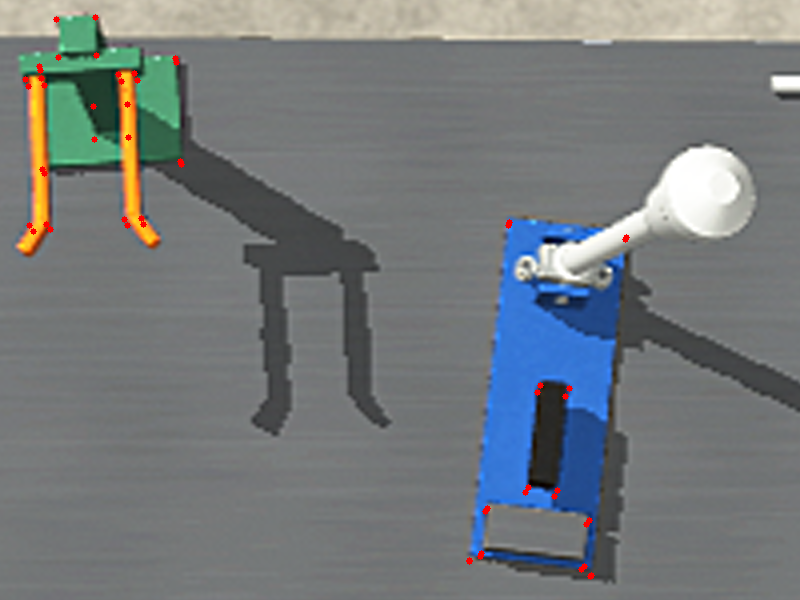

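```bash
cat >> h.py <<'E'
from scipy.spatial.transform import Rotation as Ro
def pose(q,P): return np.array(P)@Ro.from_euler('z',q[2]).as_matrix().T+[q[0],q[1],0]
E
python3 - <<'E'
from h import *
c1=lambda p:(np.array(p)/[5,4.2857]+150); c2=lambda p:np.array(p)/4+[180,120]; c3=lambda p:np.array(p)/4+[230,280]
def fit(obs,x0):
    f=lambda q:np.concatenate([(proj(n,pose(q,m))-o).ravel() for n,m,o in obs])
    r=least_squares(f,x0,loss="soft_l1");return r.x,f(r.x).reshape(-1,2)
qs,e=fit([("scene",[[55,60,5],[55,-60,5],[-290,60,5]],c1([[268,556],[155,457],[658,297]])),
 ("top",[[55,60,10],[-290,60,10],[-290,-60,10],[-120,14,75],[-120,-14,75],[-220,-14,75],[-220,14,75]],c2([[508,219],[472,554],[592,567],[540,382],[568,382],[555,488],[528,485]]))],[690,-180,-.1])
print(qs,e.round(1).tolist())
qr,e=fit([("scene",[[107,42,240],[107,-42,240],[-30,42,240],[-30,-42,240],[122,-17.5,252],[122,17.5,252],[158,17.5,252],[158,-17.5,252],[90,-70,12],[90,70,12]],c3([[298,318],[184,240],[415,152],[308,85],[200,285],[240,315],[205,360],[165,320],[140,335],[322,450]][:8]+[[68,452],[322,450]]) if 0 else c3([[298,318],[184,240],[415,152],[308,85],[200,283],[240,315],[205,362],[165,320],[68,450],[321,450]])),
 ("top",[[107,42,240],[107,-42,240],[-30,42,240],[-30,-42,240],[158,17.5,252],[158,-17.5,252],[90,-70,12]],c2([[37,76],[126,72],[41,220],[132,215],[60,18],[98,14],[180,160]]))],[720,268,.07])
print(qr,e.round(1).tolist())
print("handle",pose(qs,[[-170,0,55]]),"goal handle",pose(qr,[[-170,0,55]]))
# handle height by triangulation: front-left top corner, back-left-top
print(tri(c1([[432,340],[538,272]]),c2([[540,382],[528,485]])))
np.save("q.npy",[qs,qr])
E
```

```text
[ 6.94239255e+02 -1.80036878e+02 -1.05751053e-01] [[-0.4, 0.3], [-0.7, -0.3], [0.2, -0.4], [-0.7, -0.1], [-0.5, 0.7], [-0.0, 0.9], [-0.4, -0.3], [-0.1, 0.5], [0.7, -0.5], [0.1, -0.5]]
[7.21615059e+02 2.69577830e+02 6.08467743e-02] [[-2.0, 1.5], [-1.8, 0.4], [0.3, -0.3], [-0.6, -2.0], [-1.4, -1.4], [0.5, -0.6], [0.2, -0.1], [-1.9, 1.3], [22.9, -31.7], [0.4, -1.2], [-1.2, -0.2], [-0.4, -0.4], [-1.2, 0.2], [-0.6, 0.2], [-1.1, -0.5], [-0.9, 0.0], [-0.3, -0.3]]
handle [[ 525.1889484  -162.09268853   55.        ]] goal handle [[551.92966005 259.24025961  55.        ]]
[[ 574.94391098 -152.50629902   64.61207082]
 [ 476.87280426 -143.0774647    57.30772668]]
```

```bash
python3 -m jog '[[8.5,[25.5,-33.2,0],[0,0,0.138]],[8.5,[25.5,-33.2,0],[0,0,0.138]],[8.5,[25.5,-33.2,0],[0,0,0.138]],[8.5,[25.5,-33.2,0],[0,0,0.138]],[8.5,[25.5,-33.2,0],[0,0,0.138]],[8.5,[25.5,-33.2,0],[0,0,0.138]],[8.5,[25.5,-33.2,0],[0,0,0.138]],[8.5,[25.5,-33.2,0],[0,0,0.138]],[8.5,[25.5,-33.2,0],[0,0,0.138]],[8.5,[25.5,-33.2,0],[0,0,0.138]]]' 110
```

```text
clock: 1.13
tcp_pos: [399.5, 250.0, 239.6]
orientation: [[-0.994, 0.105, 0.001], [0.105, 0.994, 0.0], [-0.001, 0.0, -1.0]]
ft_force: [1.2, 1.0, -0.1]
gripper_width: 0.996
```

```bash
python3 -m jog '[[8.5,[12.5,-41.2,-8],[0,0,0]],[8.5,[12.5,-41.2,-8],[0,0,0]],[8.5,[12.5,-41.2,-8],[0,0,0]],[8.5,[12.5,-41.2,-8],[0,0,0]],[8.5,[12.5,-41.2,-8],[0,0,0]],[8.5,[12.5,-41.2,-8],[0,0,0]],[8.5,[12.5,-41.2,-8],[0,0,0]],[8.5,[12.5,-41.2,-8],[0,0,0]],[8.5,[12.5,-41.2,-8],[0,0,0]],[8.5,[12.5,-41.2,-8],[0,0,0]]]'
python3 - <<'E'
from h import *
s=sense();print(s["tcp_pos"],s["orientation"])
for n in C:
    cv2.imwrite(f"pics/{n}1.png",get_image(n)["pixels"][:,:,::-1])
a=cv2.imread("pics/scene1.png")[130:290,150:350];b=cv2.imread("pics/top1.png")[140:300,240:440]
cv2.imwrite("pics/m1.png",cv2.resize(np.r_[a,b],None,fx=2.4,fy=1.85,interpolation=2)) if 0 else cv2.imwrite("pics/m1.png",cv2.resize(np.c_[a,b],None,fx=2,fy=2,interpolation=2))
E
```

```text
clock: 1.97
tcp_pos: [517.8, -142.4, 163.0]
orientation: [[-0.994, 0.106, 0.001], [0.106, 0.994, 0.0], [-0.001, 0.0, -1.0]]
ft_force: [1.6, 0.3, 0.0]
gripper_width: 0.997
[ 518.38181229 -145.28950979  161.95706285] [[-9.93729278e-01  1.11812775e-01 -1.56608722e-04]
 [ 1.11812875e-01  9.93727611e-01 -1.82123552e-03]
 [-4.80109876e-05 -1.82732593e-03 -9.99998329e-01]]Traceback (most recent call last):
  File "<stdin>", line 6, in <module>
cv2.error: OpenCV(4.12.0) /io/opencv/modules/imgcodecs/src/loadsave.cpp:1058: error: (-215:Assertion failed) image.channels() == 1 || image.channels() == 3 || image.channels() == 4 in function 'imwrite_'
```

```bash
python3 -m jog '[[8.5,[0.7,-1.7,-2],[0,0,0]],[8.5,[0.7,-1.7,-2],[0,0,0]],[8.5,[0.7,-1.7,-2],[0,0,0]]]'; sed -i '/^C=/d' h.py
python3 - <<'E'
from workcell import get_image
import pickle
pickle.dump({n:(lambda d:(d["intrinsics"],d["view"]))(get_image(n)) for n in("scene","top")},open("C.pkl","wb"))
E
sed -i '3a import pickle; C=pickle.load(open("C.pkl","rb"))' h.py
python3 - <<'E'
from h import *
s=sense();print(s["tcp_pos"],s["orientation"],s["joint_positions"])
I={n:get_image(n)["pixels"][:,:,::-1] for n in C}
cv2.imwrite("pics/m1.png",cv2.resize(np.hstack([I["scene"][130:290,150:350],I["top"][140:300,240:440]]),None,fx=2,fy=2,interpolation=2))
E
```

```text
clock: 2.42
tcp_pos: [523.7, -156.0, 142.7]
orientation: [[-0.994, 0.105, -0.002], [0.105, 0.994, 0.001], [0.002, 0.001, -1.0]]
ft_force: [-0.3, -0.0, -0.3]
gripper_width: 0.994
[ 524.38168478 -155.8662055   143.73794679] [[-9.94554073e-01  1.04221842e-01 -5.70504778e-05]
 [ 1.04221805e-01  9.94553976e-01  4.52024684e-04]
 [ 1.03850625e-04  4.43617087e-04 -9.99999896e-01]] [-1.65680561e+01  1.56280872e+01 -1.87451715e+01  5.56372596e+01
  2.38917229e-02 -1.05857236e+01]
```

View pics/m1.png

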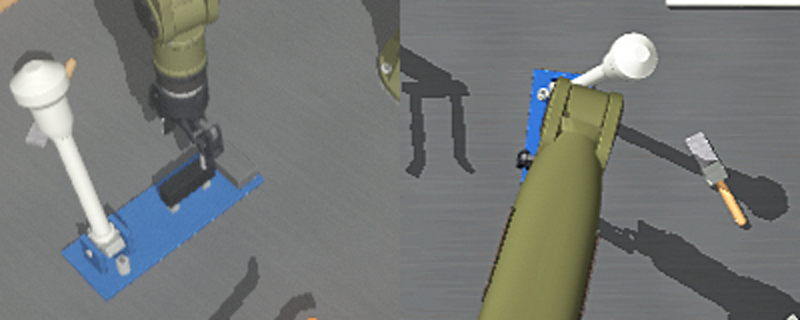

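```bash
python3 - <<'E'
from h import *
for n,o in(("scene",(150,130)),("top",(40,140))): print(n,((proj(n,[[524,-156,136],[524,-199,136],[525,-162,75]])-o)*2).round())
E
python3 -m jog '[[8.5,[0.1,-0.6,-3],[0,0,-0.002]],[8.5,[0.1,-0.6,-6],[0,0,-0.002]],[8.5,[0.1,-0.6,-8],[0,0,-0.002]],[8.5,[0.1,-0.6,-9],[0,0,-0.002]],[8.5,[0.1,-0.6,-9.7],[0,0,-0.002]],[8.5,[0.1,-0.6,-9.7],[0,0,-0.002]],[8.5,[0.1,-0.6,-9.7],[0,0,-0.002]]]'
python3 - <<'E'
from h import *
I={n:get_image(n)["pixels"][:,:,::-1] for n in ("scene",)}
cv2.imwrite("pics/m2.png",cv2.resize(I["scene"][150:290,150:320],None,fx=4,fy=4,interpolation=2))
E
```

```text
scene [[188. 152.]
 [168. 138.]
 [186. 172.]]
top [[553. 172.]
 [576. 172.]
 [554. 177.]]
clock: 3.2
tcp_pos: [526.3, -163.2, 47.1]
orientation: [[-0.994, 0.107, 0.001], [0.107, 0.994, -0.0], [-0.001, -0.0, -1.0]]
ft_force: [0.2, 0.1, 0.4]
gripper_width: 0.996
```

View pics/m2.png

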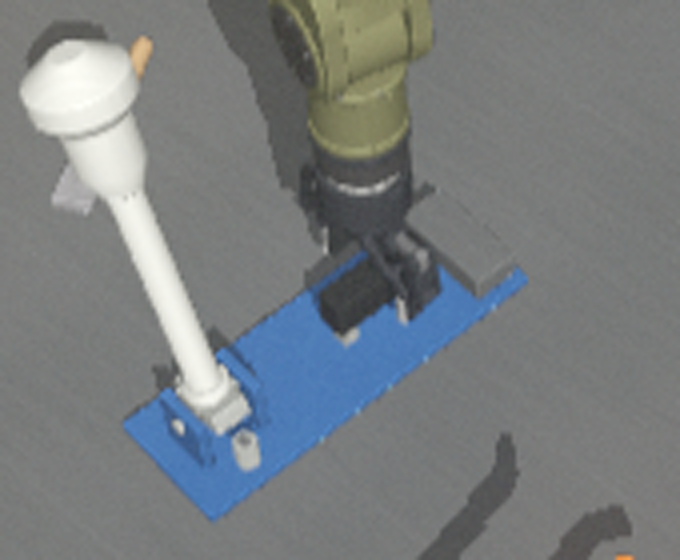

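```bash
python3 -m jog '[[2,[0,0,0],[0,0,0]],[2,[0,0,0],[0,0,0]],[2,[0,0,0],[0,0,0]],[2,[0,0,0],[0,0,0]],[2,[0,0,0],[0,0,0]],[2,[0,0,0],[0,0,0]],[2,[0,0,0],[0,0,0]]]' 115; python3 -m jog '[[2,[0,0,0.3],[0,0,0]],[2,[0,0,0.8],[0,0,0]],[2,[0,0,1.5],[0,0,0]],[2,[0,0,2.5],[0,0,0]],[2,[0,0,4],[0,0,0]],[2,[0,0,5],[0,0,0]],[2,[0,0,6],[0,0,0]],[2,[0,0,6],[0,0,0]],[2,[0,0,6],[0,0,0]]]';  python3 - <<'E'
from h import *
s=sense();print(s["tcp_pos"],s["torque"],s["ft_force"],Ro.from_matrix(s["orientation"]).as_rotvec())
I={n:get_image(n)["pixels"][:,:,::-1] for n in ("scene","top")}
cv2.imwrite("pics/m3.png",cv2.resize(np.hstack([I["scene"][110:290,150:340],I["top"][130:310,230:420]]),None,fx=2,fy=2,interpolation=2))
E
```

```text
clock: 3.83
tcp_pos: [526.1, -162.5, 46.9]
orientation: [[-0.994, 0.107, 0.001], [0.107, 0.994, 0.002], [-0.001, 0.002, -1.0]]
ft_force: [-1.0, 3.6, 5.5]
gripper_width: 0.317
clock: 4.58
tcp_pos: [526.2, -163.4, 106.9]
orientation: [[-0.994, 0.108, 0.002], [0.108, 0.994, -0.0], [-0.002, -0.0, -1.0]]
ft_force: [0.5, 0.8, -9.7]
gripper_width: 0.317
[ 526.17276187 -163.40942997  106.899155  ] [ 0.24714216  0.17074331 -0.03463813] [ 0.45547184  0.77421218 -9.71344129] [ 1.69132283e-01  3.13545085e+00 -6.49343828e-04]
```

View pics/m3.png

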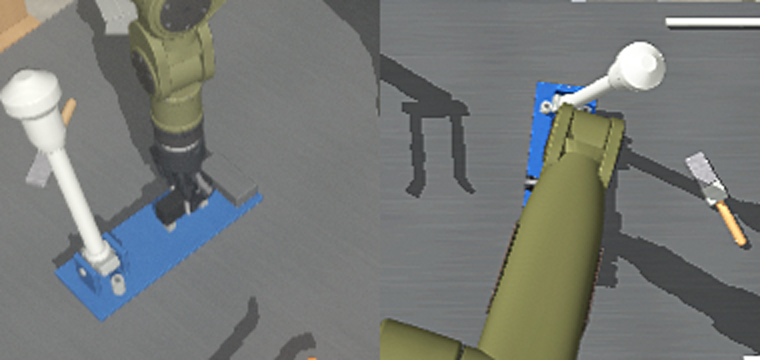

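```bash
python3 -m jog '[[2,[0,0,0],[0.05,-0.005,0]],[2,[-0.4,0.5,0],[0.1,-0.011,0]],[2,[-1.6,1.6,0],[0.1,-0.011,0]],[2,[-3.2,3.2,0],[0.1,-0.011,0]],[2,[-4.8,5,0],[0.1,-0.011,0.02]],[2,[-6.4,6.8,0],[0.1,-0.011,0.04]],[2,[-8,8.6,0],[0.1,-0.011,0.06]],[2,[-9.6,10.5,0],[0.1,-0.01,0.08]],[2,[-11.2,12.4,0],[0.1,-0.008,0.1]],[2,[-12.6,14.3,0],[0.1,-0.006,0.12]]]'; python3 -m jog '[[2,[-1,2,0],[0,0,0.01]],[2,[-2,4.2,0],[0,0,0.02]],[2,[-2.9,6.5,0],[0,0,0.03]],[2,[-3.6,8.8,0],[0,0,0.04]],[2,[-4.3,11.2,0],[0,0,0.05]],[2,[-4.9,13.4,0],[0,0,0.05]],[2,[-5.5,15.5,0],[0,0,0.05]],[2,[-6.1,17.5,0],[0,0,0.05]],[2,[-6.6,19.3,0],[0,0,0.05]],[2,[-7,21,0],[0,0,0.05]]]'
python3 - <<'E'
from h import *
s=sense();print(s["tcp_pos"],s["torque"],s["ft_force"],s["orientation"],s["joint_positions"])
I={n:get_image(n)["pixels"][:,:,::-1] for n in ("scene","top")}
cv2.imwrite("pics/m4.png",cv2.resize(np.hstack([I["scene"][100:420,150:450],I["top"][80:400,60:360]]),None,fx=1.3,fy=1.3,interpolation=2))
E
```

```text
clock: 5.52
tcp_pos: [397.6, -19.5, 105.4]
orientation: [[-1.0, -0.013, -0.002], [-0.013, 0.995, 0.1], [0.001, 0.1, -0.995]]
ft_force: [0.9, 0.8, -7.9]
gripper_width: 0.312
clock: 6.35
tcp_pos: [328.4, 190.5, 105.7]
orientation: [[-0.998, -0.062, -0.006], [-0.063, 0.993, 0.099], [-0.0, 0.099, -0.995]]
ft_force: [0.6, -0.1, -9.6]
gripper_width: 0.309
[328.42315425 190.48272231 105.7009749 ] [-0.03082041  0.19376718 -0.00277928] [ 0.59907898 -0.14587964 -9.58692679] [[-9.98028452e-01 -6.24926383e-02 -5.82060788e-03]
 [-6.27616908e-02  9.93078738e-01  9.92753270e-02]
 [-4.23655170e-04  9.94449121e-02 -9.95042979e-01]] [ 25.62429111  -1.41327297 -44.40751871  44.83682796   5.28033048
  22.12476179]
```

View pics/m4.png

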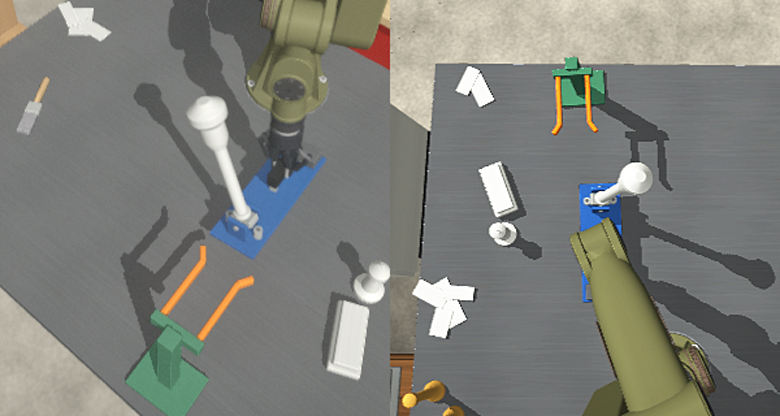

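```bash
cat > est.py <<'E'
import sys,json,os
from h import *
I0,KG,KS,D=.0229,.78,.68,.015; DT=1/240
def simu(th,w,b,ts,ph,t):            # state at times t, phi piecewise linear through (ts,ph)
    g=np.arange(t[0],t[-1]+DT/2,DT); f=np.interp(g,ts,ph); o=np.empty((len(g),2))
    for i in range(len(g)):
        fd=(f[i]-f[i-1])/DT if i else 0
        q=th-f[i]
        if abs(q)>.3: s=np.sign(q); th=f[i]+.3*s; q=.3*s; w=fd if (w-fd)*s>0 else w
        o[i]=th,w
        w+=DT*(KG*np.sin(th)-KS*q-D*(w-fd)+b)/I0; th+=DT*w
    return np.c_[np.interp(t,g,o[:,0]),np.interp(t,g,o[:,1])]
def phi_of(s): z=-s["orientation"][:,2]; y=s["orientation"][:,1]; return np.arctan2(-(z[:2]@y[:2])/np.linalg.norm(y[:2]),z[2])
def pivot(s): return s["tcp_pos"]+s["orientation"]@[-169,.6,-8]
def measure(s,im,n="scene"):
    P=pivot(s); x=-s["orientation"][:,0]; x[2]=0; x/=np.linalg.norm(x); y=np.array([-x[1],x[0],0])
    axis=lambda th:-np.sin(th)*y+np.cos(th)*np.array([0,0,1])
    hsv=cv2.cvtColor(im,cv2.COLOR_RGB2HSV); W=((hsv[...,2]>112)&(hsv[...,1]<60)).astype(np.uint8)
    th=measure.last
    for _ in range(12):
        a,b,h=proj(n,[P+60*axis(th),P+350*axis(th),P+350*axis(th)+50*x]);o=proj(n,[P])[0]
        u=(b-o)/np.linalg.norm(b-o); v=np.array([-u[1],u[0]])
        yy,xx=np.nonzero(W); d=np.c_[xx,yy]-o; s_=d@u; e=d@v; L=np.linalg.norm(b-o)
        k=(s_>(a-o)@u)&(s_<L*1.12)&(np.abs(e)<(8+14*s_/L))
        m=np.arctan2((e[k]*s_[k]).sum(),(s_[k]**2).sum())
        q=proj(n,[P+345*axis(th+.01)])[0]-proj(n,[P+345*axis(th)])[0]
        th+=np.clip(.01*m*L/(q@v),-.15,.15)
    return th,k.sum(),o,b
measure.last=.3
def load(): return json.load(open("log.json"))
def plan(th,w,b,ph0,N=24,thref=0):
    T=np.arange(N+1)/12
    def f(dp):
        ph=ph0+np.r_[0,np.cumsum(dp)]; r=simu(th,w,b,T,ph,T[1:])
        q=r[:,0]-ph[1:]
        return np.r_[r[:,0]-thref,.35*r[:,1],.6*dp,2*(r[-4:,0]-thref),2*r[-4:,1],.3*np.diff(dp)]
    r=least_squares(f,np.zeros(N)-.001,bounds=(-.1,.1),max_nfev=40)
    ph=np.round(np.cumsum(r.x),3); return ph,simu(th,w,b,T,ph0+np.r_[0,ph],T)
if __name__=="__main__":
    # usage: est.py nrows_executed nimages [thref]
    n,ni=int(sys.argv[1]),int(sys.argv[2]); thref=float(sys.argv[3]) if len(sys.argv)>3 else 0
    s=sense()
    if os.path.exists("log.json"): L=load()
    else: L=dict(ts=[s["clock"]],ph=[phi_of(s)],m=[],off=0,plan=[])
    t0=L["ts"][-1];p0=L["ph"][-1]
    for i in range(n): L["ts"].append(t0+(i+1)/12); L["ph"].append(p0+L["plan"][i])
    if L["m"]: measure.last=L["m"][-1][1]
    for i in range(ni):
        s=sense();im=get_image("scene")["pixels"];th,k,o,b=measure(s,im);L["m"].append([s["clock"],th+L["off"]]);measure.last=th+L["off"]
        print("t %.2f meas %.4f (%d px) phi_meas %.4f cmd %.4f torque %.3f"%(s["clock"],th+L["off"],k,phi_of(s),L["ph"][-1],s["torque"]@(-s["orientation"][:,0])))
    cv2.imwrite("pics/e_%.2f.png"%s["clock"],cv2.line(im[:,:,::-1].copy(),tuple(int(v) for v in o),tuple(int(v) for v in b),(0,0,255),1))
    s=sense(); L["ts"].append(s["clock"]); L["ph"].append(L["ph"][-1])
    m=np.array(L["m"][-7:]); now=s["clock"]
    if L.get("fit"):
        m=m[m[:,0]>=L["fit"]]
    tt=np.r_[m[:,0],now]
    f=lambda p:np.r_[(simu(*p,L["ts"],L["ph"],tt)[:-1,0]-m[:,1])/.004,p[2]/.01,p[1]/2]
    r=least_squares(f,[m[0,1],0,0]); e=simu(*r.x,L["ts"],L["ph"],tt)[-1]
    print("now %.2f th %.4f w %.4f b %.4f  res"%(now,*e,r.x[2]),f(r.x)[:-2].round(1))
    ph,tr=plan(*e,r.x[2],L["ph"][-1],thref=thref); L["plan"]=ph.tolist()
    json.dump(L,open("log.json","w"))
    print("plan",ph[:14].tolist()); print("th",tr[1:15,0].round(3).tolist(),"end",tr[-1].round(3))
    print("pivot",pivot(s).round(1),"tcp",s["tcp_pos"].round(1))
E
python3 -m jog '[[2,[-0.2,1.4,0],[0,0,0]],[2,[-0.4,2.7,0],[0,0,0]],[2,[-0.5,3.8,0],[0,0,0]],[2,[-0.6,4.6,0],[0,0,0]],[2,[-0.6,5.1,0],[0,0,0]],[2,[-0.6,5.4,0],[0,0,0]],[2,[-0.6,5.4,0],[0,0,0]],[2,[-0.6,5.4,0],[0,0,0]]]'; python3 est.py 0 2; ls pics/e*
```

```text
clock: 7.12
tcp_pos: [323.5, 243.3, 106.0]
orientation: [[-0.998, -0.062, -0.005], [-0.062, 0.993, 0.099], [-0.001, 0.099, -0.995]]
ft_force: [-0.2, -0.3, -9.2]
gripper_width: 0.311
t 7.12 meas 0.5719 (2771 px) phi_meas 0.0994 cmd 0.0994 torque -0.044
t 7.17 meas 0.5714 (2771 px) phi_meas 0.0995 cmd 0.0994 torque -0.035
now 7.22 th 0.3994 w 0.0000 b 0.0000  res [-43.1 -43. ]
plan [-0.1, -0.16, -0.078, -0.06, -0.075, -0.09, -0.096, -0.097, -0.097, -0.097, -0.098, -0.098, -0.098, -0.099]
th [0.299, 0.202, 0.109, 0.028, -0.04, -0.102, -0.162, -0.222, -0.286, -0.298, -0.299, -0.299, -0.299, -0.3] end [-0.3    0.012]
pivot [492.2 253.4 114.2] tcp [323.5 243.2 106. ]
pics/e_7.17.png
```

View pics/e_7.17.png

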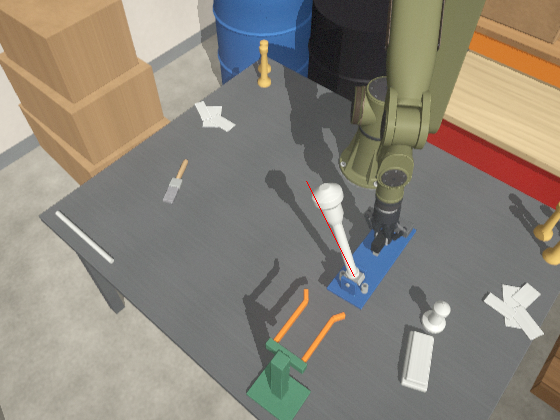

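Run:
```python
import re
from h import *
im=cv2.imread("pics/e_7.17.png"); h=cv2.cvtColor(im,cv2.COLOR_BGR2HSV)
print(h[200,270:345:5,2],h[200,270:345:5,1]); print(h[240,325:360:2,2],h[240,325:360:2,1])
```

```text
[125 125 125  86  89 125 121 125 121 211 230 241 247 242 230] [ 6  0  6  6  6  4  2  6  2 10  9  7  7  8  8]
[126 123 127 126 126 125 170 222 239 245 236 155  93  95  94  91  93  93] [6 4 2 4 4 2 9 8 7 8 9 8 3 5 8 8 5 3]
```

```bash
rm log.json; sed -i 's/>112/>165/' est.py; python3 est.py 0 2
python3 - <<'E'
import cv2,glob,os
f=max(glob.glob("pics/e_*"),key=os.path.getmtime);im=cv2.imread(f)[150:310,260:460];cv2.imwrite("pics/z.png",cv2.resize(im,None,fx=3.5,fy=3.5,interpolation=0))
E
```

```text
t 7.22 meas 0.4042 (1300 px) phi_meas 0.0996 cmd 0.0996 torque -0.005
t 7.27 meas 0.4043 (1299 px) phi_meas 0.0997 cmd 0.0996 torque -0.018
now 7.32 th 0.3996 w 0.0000 b 0.0000  res [-1.2 -1.2]
plan [-0.1, -0.16, -0.078, -0.06, -0.075, -0.09, -0.096, -0.098, -0.097, -0.097, -0.098, -0.098, -0.099, -0.099]
th [0.3, 0.202, 0.109, 0.029, -0.04, -0.101, -0.161, -0.221, -0.284, -0.297, -0.298, -0.298, -0.299, -0.299] end [-0.3  0. ]
pivot [492.2 253.6 114.3] tcp [323.6 243.4 106.1]
```

View pics/z.png

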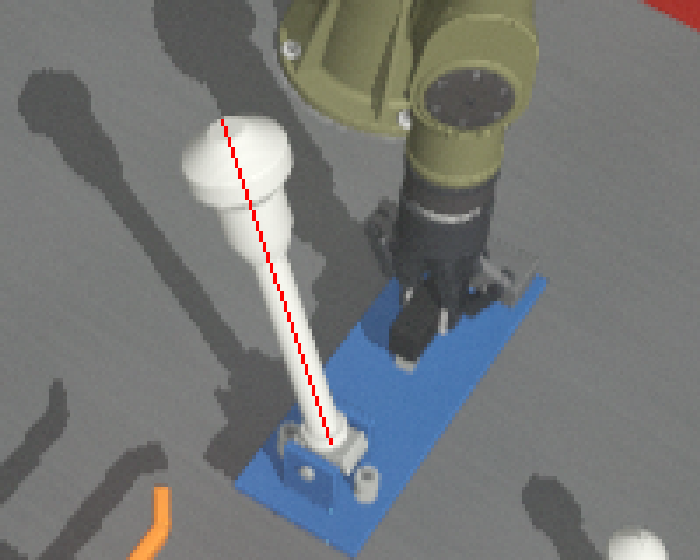

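```bash
python3 - <<'E'
import re
s=open("est.py").read()
s=s.replace('def simu(th,w,b,ts,ph,t):','def simu(th,w,b,ts,ph,t,stop=True):').replace("if abs(q)>.3:","if stop and abs(q)>.3:")
s=s.replace("r=simu(th,w,b,T,ph,T[1:])","r=simu(th,w,b,T,ph,T[1:],False)").replace(".3*np.diff(dp)]",".3*np.diff(dp),5*np.maximum(abs(q)-.27,0)]")
s=s.replace("ph=np.round(np.cumsum(r.x),3); return","L=0; ph=np.round(np.cumsum(r.x),3); return")
s=s.replace("m=np.array(L[\"m\"][-7:])","m=np.array(L[\"m\"][-8:])")
open("est.py","w").write(s)
E
sed -i 's/L=0; //' est.py
python3 - <<'E'
from est import *
import json
L=load();L["off"]=-.0045;L["m"]=[[a,b-.0045] for a,b in L["m"]];json.dump(L,open("log.json","w"))
# swing-up: ramp to pm at rate r/row, hold, then see planner feasibility from state at row 8
p0=L["ph"][-1]
for rate in(.02,.03,.04):
  for pm in(-.05,-.08):
    n=10;ph=np.maximum(p0-rate*np.arange(n+1),pm);T=np.arange(n+1)/12
    r=simu(p0+.3,0,0,T,ph,T); out=[]
    k=9;e=r[k];pl,tr=plan(*e,0,ph[k]);print(rate,pm,r[:,0].round(3).tolist(),"w",r[k,1].round(2),"plan",pl[:12],"end",tr[-1].round(3),"maxq",abs(tr[:,0]-ph[k]-np.r_[0,pl]).max().round(3))
E
```

```text
0.02 -0.05 [0.4, 0.38, 0.36, 0.34, 0.32, 0.3, 0.28, 0.26, 0.239, 0.216, 0.189] w -0.29 plan [-0.006 -0.025  0.015  0.049  0.061  0.06   0.056  0.053  0.052  0.052
  0.051  0.051] end [-0.3  0. ] maxq 0.3
0.02 -0.08 [0.4, 0.38, 0.36, 0.34, 0.32, 0.3, 0.28, 0.26, 0.238, 0.211, 0.175] w -0.37 plan [0.02  0.029 0.063 0.085 0.09  0.088 0.085 0.083 0.082 0.082 0.081 0.081] end [-0.3  0. ] maxq 0.3
0.03 -0.05 [0.4, 0.37, 0.34, 0.31, 0.28, 0.25, 0.218, 0.185, 0.148, 0.107, 0.062] w -0.51 plan [0.067 0.111 0.091 0.063 0.051 0.049 0.05  0.051 0.051 0.051 0.051 0.05 ] end [-0.3  0. ] maxq 0.3
0.03 -0.08 [0.4, 0.37, 0.34, 0.31, 0.28, 0.249, 0.216, 0.174, 0.123, 0.063, -0.009] w -0.79 plan [0.1   0.2   0.214 0.143 0.089 0.072 0.073 0.077 0.08  0.08  0.08  0.08 ] end [-0.3  0. ] maxq 0.3
0.04 -0.05 [0.4, 0.36, 0.32, 0.28, 0.24, 0.2, 0.157, 0.111, 0.061, 0.005, -0.058] w -0.71 plan [0.1   0.2   0.186 0.105 0.053 0.039 0.042 0.047 0.049 0.05  0.05  0.05 ] end [-0.3  0. ] maxq 0.3
0.04 -0.08 [0.4, 0.36, 0.32, 0.28, 0.239, 0.194, 0.141, 0.079, 0.006, -0.078, -0.177] w -1.09 plan [0.1   0.2   0.285 0.204 0.162 0.145 0.143 0.154 0.15  0.107 0.077 0.069] end [ 0.3   -0.012] maxq 0.3
```

```bash
sed -i 's/tr\[-1\].round(3))/tr[7].round(3))/' est.py
python3 - <<'E'
from est import *
L=load();L["plan"]=[-.02,-.04,-.06,-.08,-.1,-.12,-.14,-.16];L["fit"]=7.2;json.dump(L,open("log.json","w"))
E
python3 -m jog '[[2,[0,0,0],[-0.02,-0.0012,0]],[2,[0,0,0],[-0.04,-0.0025,0]],[2,[0,0,0],[-0.06,-0.0037,0]],[2,[0,0,0],[-0.08,-0.005,0]],[2,[0,0,0],[-0.1,-0.0062,0]],[2,[0,0,0],[-0.12,-0.0074,0]],[2,[0,0,0],[-0.14,-0.0087,0]],[2,[0,0,0],[-0.16,-0.01,0]]]'; python3 est.py 8 2
```

```text
clock: 7.98
tcp_pos: [323.6, 244.1, 106.2]
orientation: [[-0.998, -0.063, 0.005], [-0.063, 0.996, -0.062], [-0.001, -0.062, -0.998]]
ft_force: [-0.0, -1.1, -9.3]
gripper_width: 0.31
t 7.98 meas 0.2322 (1249 px) phi_meas -0.0619 cmd -0.0604 torque 0.433
t 8.03 meas 0.2160 (1242 px) phi_meas -0.0625 cmd -0.0604 torque 0.464
now 8.08 th 0.1956 w -0.4418 b -0.0097  res [-0.  -0.1  0.6  0.1]
plan [0.016, 0.052, 0.078, 0.085, 0.083, 0.08, 0.078, 0.077, 0.077, 0.076, 0.076, 0.076, 0.075, 0.075]
th [0.156, 0.112, 0.071, 0.036, 0.005, -0.022, -0.048, -0.073, -0.099, -0.125, -0.154, -0.185, -0.219, -0.258] end [-0.048 -0.303]
pivot [492.2 256.3 114.2] tcp [323.6 244.5 106.1]
```

```bash
sed -i 's/r=simu(th,w,b,T,ph,T\[1:\],False)/r=simu(th,w,b,T,ph,T,False)[1:]/; s/^    cv2.imwrite/    if ni: cv2.imwrite/' est.py; python3 est.py 0 0
```

```text
now 8.08 th 0.1956 w -0.4418 b -0.0097  res [-0.  -0.1  0.6  0.1]
plan [0.053, 0.081, 0.087, 0.084, 0.08, 0.078, 0.077, 0.076, 0.076, 0.076, 0.076, 0.075, 0.075, 0.075]
th [0.158, 0.123, 0.096, 0.075, 0.059, 0.047, 0.037, 0.03, 0.024, 0.019, 0.015, 0.013, 0.01, 0.009] end [ 0.037 -0.103]
pivot [492.2 256.3 114.2] tcp [323.6 244.5 106.1]
```

```bash
python3 -m jog '[[2,[0,0,0],[0.053,0.0033,0]],[2,[0,0,0],[0.081,0.005,0]],[2,[0,0,0],[0.087,0.0054,0]],[2,[0,0,0],[0.084,0.0052,0]],[2,[0,0,0],[0.08,0.005,0]]]'; python3 est.py 5 2
```

```text
clock: 8.5
tcp_pos: [323.7, 243.3, 106.3]
orientation: [[-0.998, -0.061, 0.0], [-0.061, 0.998, 0.019], [-0.001, 0.019, -1.0]]
ft_force: [-0.1, -0.2, -10.2]
gripper_width: 0.309
t 8.50 meas 0.0739 (1195 px) phi_meas 0.0190 cmd 0.0196 torque 0.013
t 8.55 meas 0.0736 (1195 px) phi_meas 0.0190 cmd 0.0196 torque 0.069
now 8.60 th 0.0681 w -0.0537 b -0.0080  res [-0.  -0.1  0.8  0.5  0.6 -0.5]
plan [-0.042, -0.032, -0.014, -0.005, -0.004, -0.005, -0.007, -0.007, -0.007, -0.007, -0.007, -0.008, -0.008, -0.008]
th [0.063, 0.054, 0.044, 0.034, 0.026, 0.021, 0.016, 0.013, 0.011, 0.009, 0.007, 0.006, 0.005, 0.004] end [ 0.016 -0.045]
pivot [492.4 254.9 114.5] tcp [323.7 243.9 106.3]
```

```bash
python3 -m jog '[[2,[0,0,0],[-0.042,-0.0026,0]],[2,[0,0,0],[-0.032,-0.002,0]],[2,[0,0,0],[-0.014,-0.0009,0]],[2,[0,0,0],[-0.005,-0.0003,0]],[2,[0,0,0],[-0.004,-0.0002,0]],[2,[0,0,0],[-0.005,-0.0003,0]]]'; python3 est.py 6 2
```

```text
clock: 9.1
tcp_pos: [323.5, 243.2, 106.2]
orientation: [[-0.998, -0.061, 0.0], [-0.061, 0.998, 0.015], [-0.001, 0.015, -1.0]]
ft_force: [-0.1, -0.6, -8.6]
gripper_width: 0.311
t 9.10 meas 0.1008 (1196 px) phi_meas 0.0152 cmd 0.0146 torque 0.005
t 9.15 meas 0.1115 (1204 px) phi_meas 0.0151 cmd 0.0146 torque 0.081
now 9.20 th 0.1128 w 0.1625 b -0.0062  res [-0.  -0.1  1.   0.8  4.8  4.4 -0.4 -1.5]
plan [-0.1, -0.105, -0.047, -0.007, 0.005, 0.003, -0.001, -0.004, -0.004, -0.005, -0.005, -0.005, -0.005, -0.005]
th [0.122, 0.116, 0.097, 0.076, 0.058, 0.044, 0.035, 0.027, 0.021, 0.016, 0.012, 0.009, 0.006, 0.004] end [ 0.035 -0.103]
pivot [492.3 254.5 114.5] tcp [323.6 243.6 106.2]
```

```bash
sed -i 's#p\[2\]/.01#p[2]/.03#' est.py
python3 - <<'E'
from est import *
L=load();L["fit"]=7.97;json.dump(L,open("log.json","w"))
E
python3 est.py 0 0
python3 - <<'E'
import est
from est import *
L=load();m=np.array(L["m"]);m=m[m[:,0]>7.97]
def g(p):
    est.KG,est.KS=p[3],p[4]
    return np.r_[(simu(*p[:3],L["ts"],L["ph"],m[:,0])[:,0]-m[:,1])/.003,p[2]/.03,(p[3]-.78)/.04,(p[4]-.68)/.01]
r=least_squares(g,[.23,-.4,0,.78,.68]);print(r.x,r.fun.round(1))
E
```

```text
now 9.20 th 0.1227 w 0.2480 b -0.0020  res [ 0.5 -0.6  0.2 -0.1  0.1 -0.1]
plan [-0.1, -0.145, -0.084, -0.025, -0.001, -0.0, -0.005, -0.009, -0.01, -0.011, -0.011, -0.011, -0.011, -0.011]
th [0.14, 0.141, 0.122, 0.097, 0.074, 0.057, 0.044, 0.035, 0.027, 0.021, 0.017, 0.013, 0.009, 0.007] end [ 0.044 -0.131]
pivot [492.3 254.5 114.5] tcp [323.6 243.6 106.2]
[ 0.23388182 -0.37671299 -0.00091263  0.76854083  0.68104397] [ 0.6 -0.7  0.3 -0.2  0.1 -0.1 -0.  -0.3  0.1]
```

```bash
python3 -m jog '[[2,[0,0,0],[-0.1,-0.0062,0]],[2,[0,0,0],[-0.145,-0.009,0]],[2,[0,0,0],[-0.084,-0.0052,0]],[2,[0,0,0],[-0.025,-0.0015,0]],[2,[0,0,0],[-0.001,0,0]]]'; python3 est.py 5 2
```

```text
clock: 9.62
tcp_pos: [323.4, 243.6, 106.1]
orientation: [[-0.998, -0.062, 0.0], [-0.062, 0.998, 0.016], [-0.001, 0.016, -1.0]]
ft_force: [-0.7, -0.5, -9.7]
gripper_width: 0.312
t 9.62 meas 0.0722 (1191 px) phi_meas 0.0160 cmd 0.0136 torque -0.117
t 9.67 meas 0.0570 (1183 px) phi_meas 0.0154 cmd 0.0136 torque -0.221
now 9.72 th -0.0151 w -0.3786 b -0.0029  res [ -8.9  -5.3  33.5  37.5  13.6  10.5 -11.7 -13.2]
plan [0.1, 0.069, 0.014, -0.013, -0.017, -0.014, -0.011, -0.01, -0.009, -0.01, -0.01, -0.01, -0.01, -0.009]
th [-0.039, -0.044, -0.036, -0.027, -0.02, -0.015, -0.012, -0.01, -0.008, -0.006, -0.005, -0.004, -0.004, -0.003] end [-0.012  0.033]
pivot [492.  253.5 114.4] tcp [323.4 242.7 106.2]
```

```bash
sed -i 's/simu(\*p,L\["ts"\],L\["ph"\],tt)/simu(*p,L["ts"],L["ph"],tt,False)/' est.py; python3 est.py 0 0
python3 - <<'E'
from est import *
L=load();print([(round(a,3),round(b,4)) for a,b in zip(L["ts"],L["ph"])][8:],np.round(L["m"],4).tolist())
E
```

```text
now 9.72 th 0.0492 w -0.1796 b -0.0022  res [ 0.4 -0.6  0.4  0.  -0.  -0.3 -0.5  0.5]
plan [0.003, -0.003, -0.008, -0.01, -0.01, -0.01, -0.01, -0.01, -0.01, -0.01, -0.01, -0.01, -0.01, -0.01]
th [0.037, 0.028, 0.022, 0.017, 0.014, 0.011, 0.008, 0.006, 0.004, 0.003, 0.001, 0.0, -0.001, -0.001] end [ 0.008 -0.028]
pivot [492.  253.5 114.4] tcp [323.4 242.7 106.2]
[(7.9, -0.0404), (7.983, -0.0604), (8.083, -0.0604), (8.083, -0.0604), (8.167, -0.0074), (8.25, 0.0206), (8.333, 0.0266), (8.417, 0.0236), (8.5, 0.0196), (8.6, 0.0196), (8.683, -0.0224), (8.767, -0.0124), (8.85, 0.0056), (8.933, 0.0146), (9.017, 0.0156), (9.1, 0.0146), (9.2, 0.0146), (9.2, 0.0146), (9.283, -0.0854), (9.367, -0.1304), (9.45, -0.0694), (9.533, -0.0104), (9.617, 0.0136), (9.717, 0.0136), (9.717, 0.0136)] [[7.2167, 0.3997], [7.2667, 0.3998], [7.9833, 0.2322], [8.0333, 0.216], [8.5, 0.0739], [8.55, 0.0736], [9.1, 0.1008], [9.15, 0.1115], [9.6167, 0.0722], [9.6667, 0.057]]
```

```bash
python3 -m jog '[[2,[0,0,0],[0.003,0.0002,0]],[2,[0,0,0],[-0.003,-0.0002,0]],[2,[0,0,0],[-0.008,-0.0005,0]],[2,[0,0,0],[-0.01,-0.0006,0]],[2,[0,0,0],[-0.01,-0.0006,0]],[2,[0,0,0],[-0.01,-0.0006,0]],[2,[0,0,0],[-0.01,-0.0006,0]]]'; python3 est.py 7 2
```

```text
clock: 10.3
tcp_pos: [323.5, 243.9, 106.1]
orientation: [[-0.998, -0.063, 0.001], [-0.063, 0.998, 0.004], [-0.001, 0.004, -1.0]]
ft_force: [-0.5, 0.3, -10.3]
gripper_width: 0.312
t 10.30 meas 0.0099 (1179 px) phi_meas 0.0037 cmd 0.0036 torque 0.043
t 10.35 meas 0.0091 (1178 px) phi_meas 0.0038 cmd 0.0036 torque -0.014
now 10.40 th 0.0078 w -0.0182 b -0.0022  res [ 0.2 -0.2 -0.  -0.2 -0.3  0.6  0.  -0.1]
plan [-0.001, -0.001, -0.0, -0.0, -0.0, -0.0, -0.0, -0.0, -0.0, -0.0, -0.0, -0.0, -0.0, -0.0]
th [0.006, 0.005, 0.004, 0.003, 0.003, 0.002, 0.002, 0.002, 0.002, 0.002, 0.002, 0.003, 0.003, 0.004] end [ 0.002 -0.002]
pivot [492.1 254.9 114.3] tcp [323.5 243.8 106.1]
```

```bash
python3 -m jog '[[2,[0,0,0],[-0.001,0,0]],[2,[0,0,0],[-0.001,0,0]],[2,[0,0,0],[0,0,0]],[2,[0,0,0],[0,0,0]],[2,[0,0,0],[0,0,0]],[2,[0,0,0],[0,0,0]],[2,[0,0,0],[0,0,0]],[2,[0,0,0],[0,0,0]],[2,[0,0,0],[0,0,0]],[2,[0,0,0],[0,0,0]]]'; python3 est.py 10 2
python3 - <<'E'
from h import *
import glob,os
f=max(glob.glob("pics/e_*"),key=os.path.getmtime);cv2.imwrite("pics/z2.png",cv2.resize(cv2.imread(f)[150:420,220:460],None,fx=2,fy=2,interpolation=2))
E
```

```text
clock: 11.23
tcp_pos: [323.6, 243.8, 106.2]
orientation: [[-0.998, -0.062, 0.001], [-0.062, 0.998, 0.004], [-0.001, 0.004, -1.0]]
ft_force: [-0.2, -0.9, -9.2]
gripper_width: 0.309
t 11.23 meas 0.0355 (1178 px) phi_meas 0.0039 cmd 0.0036 torque 0.032
t 11.28 meas 0.0399 (1191 px) phi_meas 0.0039 cmd 0.0036 torque 0.033
now 11.33 th 0.0437 w 0.0894 b -0.0015  res [ 0.3 -0.1 -0.9  0.   0.4  0.4  0.  -0.1]
plan [-0.057, -0.04, -0.012, 0.002, 0.004, 0.002, -0.0, -0.001, -0.001, -0.001, -0.001, -0.001, -0.001, -0.001]
th [0.048, 0.044, 0.036, 0.027, 0.02, 0.016, 0.012, 0.009, 0.007, 0.005, 0.004, 0.003, 0.002, 0.001] end [ 0.012 -0.037]
pivot [492.2 254.9 114.4] tcp [323.6 243.8 106.2]
```

View pics/z2.png

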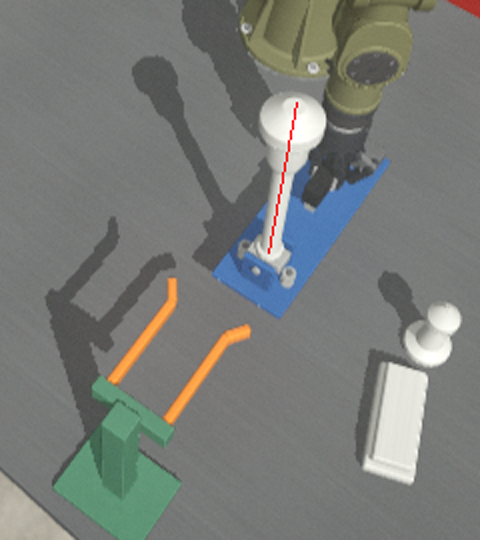

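```bash
python3 -m jog '[[2,[0,0,0],[-0.057,-0.0035,0]],[2,[0,0,0],[-0.04,-0.0025,0]],[2,[0,0,0],[-0.012,-0.0007,0]],[2,[0,0,0],[0.002,0.0001,0]],[2,[0,0,0],[0.004,0.0002,0]],[2,[0,0,0],[0.002,0.0001,0]],[2,[0,0,0],[0,0,0]],[2,[0,0,0],[-0.001,0,0]]]'; python3 est.py 8 2
```

```text
clock: 12.0
tcp_pos: [323.7, 243.7, 106.3]
orientation: [[-0.998, -0.062, 0.001], [-0.062, 0.998, 0.003], [-0.001, 0.003, -1.0]]
ft_force: [0.2, 0.1, -8.2]
gripper_width: 0.313
t 12.00 meas 0.0172 (1168 px) phi_meas 0.0031 cmd 0.0026 torque 0.045
t 12.05 meas 0.0182 (1171 px) phi_meas 0.0030 cmd 0.0026 torque 0.056
now 12.10 th 0.0175 w 0.0011 b -0.0012  res [-0.4  0.4 -0.   0.  -0.  -0.1  0.2 -0.1]
plan [-0.014, -0.01, -0.003, 0.0, 0.001, 0.0, -0.0, -0.001, -0.001, -0.001, -0.001, -0.001, -0.001, -0.001]
th [0.017, 0.015, 0.012, 0.009, 0.007, 0.005, 0.004, 0.003, 0.002, 0.001, 0.0, -0.001, -0.002, -0.003] end [ 0.004 -0.013]
pivot [492.3 255.  114.5] tcp [323.7 243.9 106.2]
```

```bash
python3 -m jog '[[2,[0.2,0.01,0],[-0.014,-0.0009,0]],[2,[0.6,0.04,0],[-0.01,-0.0006,0]],[2,[1.1,0.07,0],[-0.003,-0.0002,0]],[2,[1.7,0.1,0],[0,0,0]],[2,[2.3,0.14,0],[0.001,0,0]],[2,[2.8,0.17,0],[0,0,0]],[2,[3.1,0.19,0],[0,0,0]],[2,[3.2,0.2,0],[-0.001,0,0]]]'; python3 est.py 8 2
```

```text
clock: 12.77
tcp_pos: [356.4, 245.9, 106.2]
orientation: [[-0.998, -0.062, 0.001], [-0.062, 0.998, 0.002], [-0.001, 0.002, -1.0]]
ft_force: [0.2, 0.4, -8.8]
gripper_width: 0.315
t 12.77 meas 0.0092 (1188 px) phi_meas 0.0020 cmd 0.0016 torque -0.029
t 12.82 meas 0.0097 (1185 px) phi_meas 0.0018 cmd 0.0016 torque 0.082
now 12.87 th 0.0096 w 0.0063 b -0.0011  res [-0.   0.  -0.2 -0.2  0.4  0.1  0.  -0.1]
plan [-0.009, -0.006, -0.001, 0.001, 0.001, 0.001, 0.0, 0.0, 0.0, 0.0, 0.0, 0.0, 0.0, 0.0]
th [0.01, 0.009, 0.007, 0.005, 0.004, 0.003, 0.003, 0.002, 0.002, 0.001, 0.001, 0.001, 0.001, 0.001] end [ 0.003 -0.006]
pivot [524.4 256.8 114.2] tcp [355.7 245.7 106.1]
```

```bash
python3 -m jog '[[2,[0.2,0.01,0],[-0.009,-0.0006,0]],[2,[0.7,0.04,0],[-0.006,-0.0004,0]],[2,[1.3,0.08,0],[-0.001,0,0]],[2,[2,0.12,0],[0.001,0,0]],[2,[2.7,0.16,0],[0.001,0,0]],[2,[3.3,0.2,0],[0.001,0,0]],[2,[3.8,0.23,0],[0,0,0]],[2,[4,0.24,0],[0,0,0]]]'; python3 est.py 8 2
```

```text
clock: 13.53
tcp_pos: [396.7, 248.3, 106.2]
orientation: [[-0.998, -0.062, 0.001], [-0.062, 0.998, 0.002], [-0.002, 0.002, -1.0]]
ft_force: [0.8, -0.4, -9.3]
gripper_width: 0.311
t 13.53 meas 0.0038 (1222 px) phi_meas 0.0020 cmd 0.0016 torque 0.017
t 13.58 meas 0.0039 (1216 px) phi_meas 0.0020 cmd 0.0016 torque -0.009
now 13.63 th 0.0040 w 0.0020 b -0.0010  res [ 0.  -0.1  0.2 -0.1 -0.1 -0.1  0.   0. ]
plan [-0.004, -0.002, -0.001, 0.0, 0.0, 0.0, -0.0, -0.0, -0.0, -0.0, -0.0, -0.0, -0.0, -0.0]
th [0.004, 0.004, 0.003, 0.002, 0.001, 0.001, 0.001, 0.0, -0.0, -0.0, -0.001, -0.001, -0.001, -0.001] end [ 0.001 -0.005]
pivot [564.7 259.3 114.3] tcp [396.  248.2 106.1]
```

```bash
python3 -m jog '[[2,[0.2,0.01,0],[-0.004,-0.0002,0]],[2,[0.7,0.04,0],[-0.002,-0.0001,0]],[2,[1.3,0.08,0],[-0.001,0,0]],[2,[2,0.12,0],[0,0,0]],[2,[2.7,0.16,0],[0,0,0]],[2,[3.3,0.2,0],[0,0,0]],[2,[3.8,0.23,0],[0,0,0]],[2,[4,0.24,0],[0,0,0]]]'; python3 est.py 8 2
python3 - <<'E'
from h import *
qs,qr=np.load("q.npy");import glob,os
f=max(glob.glob("pics/e_*"),key=os.path.getmtime);im=cv2.resize(cv2.imread(f)[190:420,220:420],None,fx=2.6,fy=2.6,interpolation=2)
for p in proj("scene",pose(qr,[[-30,35,240],[-30,-35,240],[107,35,240],[107,-35,240],[-117,0,240],[0,0,240]])): cv2.circle(im,tuple(int(v) for v in (p-[220,190])*2.6+1),2,(255,0,255),-1)
cv2.imwrite("pics/z3.png",im)
E
```

```text
clock: 14.3
tcp_pos: [436.8, 250.7, 106.2]
orientation: [[-0.998, -0.062, 0.001], [-0.062, 0.998, 0.002], [-0.002, 0.002, -1.0]]
ft_force: [0.2, -0.1, -8.4]
gripper_width: 0.314
t 14.30 meas 0.0005 (1238 px) phi_meas 0.0020 cmd 0.0016 torque 0.065
t 14.35 meas 0.0008 (1236 px) phi_meas 0.0020 cmd 0.0016 torque -0.019
now 14.40 th 0.0003 w -0.0028 b -0.0010  res [ 0.1 -0.1 -0.  -0.1  0.1  0.1  0.  -0.1]
plan [0.0, 0.0, 0.0, -0.0, -0.0, -0.0, -0.0, -0.0, -0.0, -0.0, -0.0, -0.0, -0.0, -0.0]
th [0.0, -0.0, -0.0, -0.0, -0.0, -0.001, -0.001, -0.001, -0.001, -0.001, -0.001, -0.001, -0.001, -0.001] end [-0.001 -0.001]
pivot [604.6 261.6 114.2] tcp [436.  250.6 106.1]
```

View pics/z3.png

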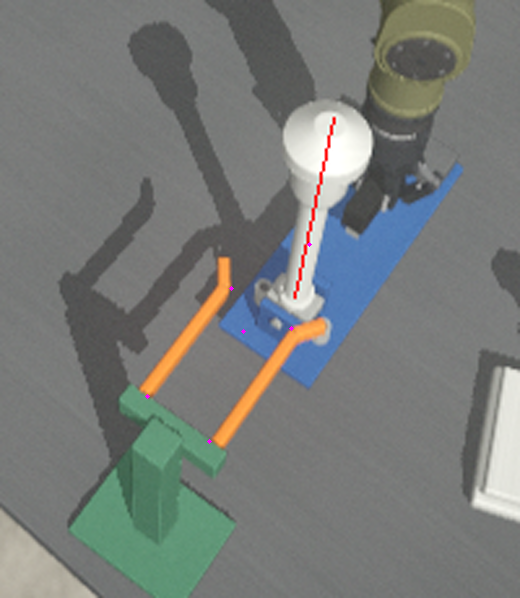

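```bash
python3 -m jog '[[2,[0.2,0.01,0],[0,0,0]],[2,[0.6,0.04,0],[0,0,0]],[2,[1.1,0.07,0],[0,0,0]],[2,[1.6,0.1,0],[0,0,0]],[2,[2.1,0.13,0],[0,0,0]],[2,[2.5,0.15,0],[0,0,0]],[2,[2.8,0.17,0],[0,0,0]],[2,[2.9,0.18,0],[0,0,0]]]'; python3 est.py 8 2
```

```text
clock: 15.07
tcp_pos: [465.3, 252.5, 106.2]
orientation: [[-0.998, -0.062, 0.001], [-0.062, 0.998, 0.002], [-0.001, 0.002, -1.0]]
ft_force: [0.1, 0.9, -9.0]
gripper_width: 0.313
t 15.07 meas -0.0002 (1253 px) phi_meas 0.0020 cmd 0.0016 torque 0.043
t 15.12 meas 0.0001 (1252 px) phi_meas 0.0020 cmd 0.0016 torque 0.047
now 15.17 th 0.0000 w 0.0011 b -0.0010  res [ 0.  -0.   0.   0.   0.  -0.1  0.  -0. ]
plan [-0.0, -0.0, -0.0, -0.0, -0.0, -0.0, -0.0, -0.0, -0.0, -0.0, -0.0, -0.0, -0.0, -0.0]
th [0.0, 0.0, 0.0, 0.001, 0.001, 0.001, 0.001, 0.002, 0.002, 0.003, 0.003, 0.004, 0.005, 0.006] end [0.001 0.004]
pivot [633.4 263.4 114.2] tcp [464.7 252.4 106.1]
```

```bash
python3 -m jog '[[2,[0.2,0.01,0],[0,0,0]],[2,[0.7,0.04,0],[0,0,0]],[2,[1.3,0.08,0],[0,0,0]],[2,[2,0.12,0],[0,0,0]],[2,[2.8,0.17,0],[0,0,0]],[2,[3.5,0.21,0],[0,0,0]],[2,[4.1,0.25,0],[0,0,0]],[2,[4.5,0.27,0],[0,0,0]],[2,[4.6,0.28,0],[0,0,0]]]'; python3 est.py 9 2
```

```text
clock: 15.92
tcp_pos: [511.6, 255.3, 106.1]
orientation: [[-0.998, -0.062, 0.001], [-0.062, 0.998, 0.002], [-0.001, 0.002, -1.0]]
ft_force: [-0.5, 1.0, -10.2]
gripper_width: 0.312
t 15.92 meas 0.0038 (1278 px) phi_meas 0.0020 cmd 0.0016 torque 0.050
t 15.97 meas 0.0043 (1272 px) phi_meas 0.0019 cmd 0.0016 torque 0.016
now 16.02 th 0.0048 w 0.0105 b -0.0010  res [ 0.  -0.   0.  -0.1  0.1  0.  -0.  -0. ]
plan [-0.006, -0.004, -0.001, 0.0, 0.0, 0.0, -0.0, -0.0, -0.0, -0.0, -0.0, -0.0, -0.0, -0.0]
th [0.005, 0.005, 0.004, 0.004, 0.003, 0.003, 0.002, 0.002, 0.002, 0.002, 0.003, 0.003, 0.003, 0.004] end [ 0.002 -0.002]
pivot [679.3 266.2 114.1] tcp [510.6 255.1 106. ]
```

```bash
python3 -m jog '[[2,[0.2,0.01,0],[-0.006,-0.0004,0]],[2,[0.7,0.04,0],[-0.004,-0.0002,0]],[2,[1.3,0.08,0],[-0.001,0,0]],[2,[2,0.12,0],[0,0,0]],[2,[2.7,0.17,0],[0,0,0]],[2,[3.3,0.21,0],[0,0,0]],[2,[3.8,0.24,0],[0,0,0]],[2,[4.1,0.26,0],[0,0,0]],[2,[4.1,0.26,0],[0,0,0]]]'; python3 est.py 9 2
python3 - <<'E'
from h import *
import glob,os
f=max(glob.glob("pics/e_*"),key=os.path.getmtime);im=cv2.resize(cv2.imread(f)[210:420,220:420],None,fx=2.6,fy=2.6,interpolation=2)
t=cv2.resize(get_image("top")["pixels"][100:310,140:320,::-1],None,fx=1.5,fy=2.6)
cv2.imwrite("pics/z4.png",np.hstack([im,t]))
E
```

```text
clock: 16.77
tcp_pos: [552.5, 257.8, 106.1]
orientation: [[-0.998, -0.062, 0.001], [-0.062, 0.998, 0.002], [-0.001, 0.002, -1.0]]
ft_force: [-0.4, 0.2, -9.2]
gripper_width: 0.309
t 16.77 meas -0.0038 (1290 px) phi_meas 0.0020 cmd 0.0016 torque -0.008
t 16.82 meas -0.0037 (1295 px) phi_meas 0.0019 cmd 0.0016 torque 0.011
now 16.87 th -0.0045 w -0.0119 b -0.0010  res [ 0.  -0.1  0.2  0.1 -0.2 -0.2  0.1 -0. ]
plan [0.006, 0.004, 0.001, -0.0, -0.001, -0.0, -0.0, -0.0, -0.0, -0.0, -0.0, -0.0, -0.0, -0.0]
th [-0.005, -0.005, -0.004, -0.003, -0.003, -0.002, -0.002, -0.002, -0.002, -0.002, -0.002, -0.002, -0.002, -0.002] end [-0.002  0.003]
pivot [720.1 268.8 114.1] tcp [551.4 257.7 106. ]
```

View pics/z4.png

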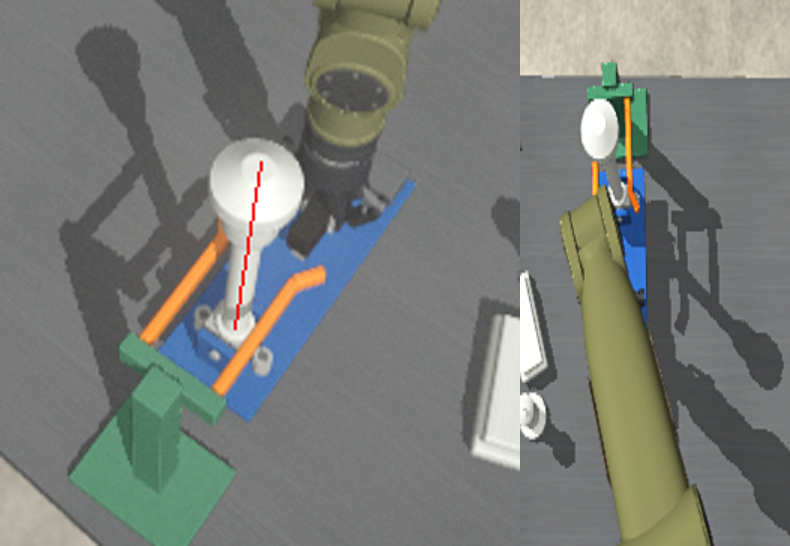

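```bash
python3 -m jog '[[2,[0,0,-0.2],[0.007,0.0004,0]],[2,[0,0,-0.7],[0.004,0.0002,0]],[2,[0,0,-1.4],[0.001,0,0]],[2,[0,0,-2.1],[0,0,0]],[2,[0,0,-2.8],[-0.001,0,0]],[2,[0,0,-3.5],[0,0,0]],[2,[0,0,-4.1],[0,0,0]],[2,[0,0,-4.6],[0,0,0]],[2,[0,0,-5],[0,0,0]],[2,[0,0,-5.2],[0,0,0]]]'; python3 -m jog '[[2,[0,0,-0.2],[0,0,0]],[2,[0,0,-0.4],[0,0,0]],[2,[0,0,-0.55],[0,0,0]],[2,[0,0,-0.7],[0,0,0]],[2,[0,0,-0.75],[0,0,0]],[2,[0,0,-0.75],[0,0,0]]]'
python3 - <<'E'
from est import *
s=sense();print(s["tcp_pos"],s["ft_force"],phi_of(s));im=get_image("scene")["pixels"];measure.last=0;print(measure(s,im)[0])
cv2.imwrite("pics/z5.png",cv2.resize(im[210:420,220:420,::-1],None,fx=2.6,fy=2.6,interpolation=2))
E
```

```text
clock: 17.75
tcp_pos: [551.3, 257.6, 53.4]
orientation: [[-0.998, -0.062, 0.0], [-0.062, 0.998, 0.002], [-0.0, 0.002, -1.0]]
ft_force: [0.2, -0.2, -9.6]
gripper_width: 0.314
clock: 18.25
tcp_pos: [551.8, 257.9, 47.0]
orientation: [[-0.998, -0.062, 0.001], [-0.062, 0.998, 0.002], [-0.002, 0.002, -1.0]]
ft_force: [-0.7, -0.1, -7.5]
gripper_width: 0.311
[551.78062506 257.90652855  47.02331848] [-0.65194137 -0.09667079 -7.50611983] 0.0020607869679073426
0.005713188709338461
```

View pics/z5.png

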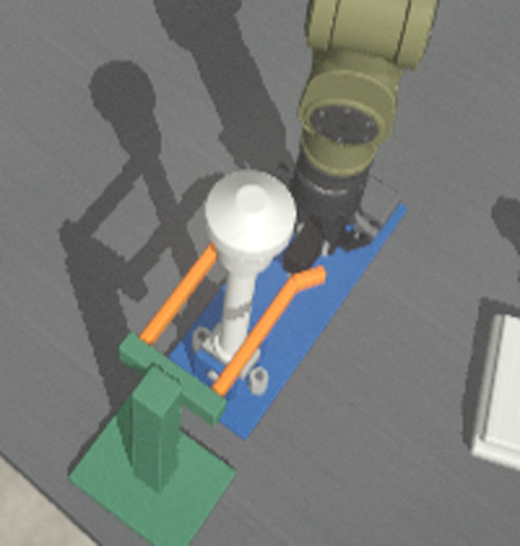

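```bash
python3 -m jog '[[2,[0,0,-0.1],[0,0,0]],[2,[0,0,-0.1],[0,0,0]],[8,[0,0,-0.1],[0,0,0]],[8,[0,0,-0.1],[0,0,0]],[8,[0,0,-0.1],[0,0,0]],[8,[0,0,-0.1],[0,0,0]],[8,[0,0,-0.1],[0,0,0]],[8,[0,0,-0.1],[0,0,0]]]'; python3 -m jog '[[8,[0,0,0.5],[0,0,0]],[8,[0,0,1.5],[0,0,0]],[8,[0,0,3],[0,0,0]],[8,[0,0,5],[0,0,0]],[8,[0,0,7],[0,0,0]],[8,[0,0,9],[0,0,0]],[8,[0,0,10],[0,0,0]],[8,[0,0,10],[0,0,0]]]';python3 -m jog '[[8,[-1,-0.5,0],[0,0,0]],[8,[-2,-1,0],[0,0,0]],[8,[-3,-1.5,0],[0,0,0]],[8,[-3,-1.5,0],[0,0,0]],[8,[-3,-1.5,0],[0,0,0]],[8,[-3,-1.5,0],[0,0,0]],[8,[-3,-1.5,0],[0,0,0]],[8,[-3,-1.5,0],[0,0,0]],[8,[-3,-1.5,0],[0,0,0]],[8,[-3,-1.5,0],[0,0,0]]]'
python3 - <<'E'
from est import *
s=sense();print(s["tcp_pos"],s["ft_force"]);im=get_image("scene")["pixels"]
s["tcp_pos"]=np.array([551.8,257.9,47.]);measure.last=0;print(measure(s,im)[0]); print(measure(s,get_image("scene")["pixels"])[0])
cv2.imwrite("pics/z6.png",cv2.resize(im[210:420,220:420,::-1],None,fx=2.6,fy=2.6,interpolation=2))
E
```

```text
clock: 18.97
tcp_pos: [551.8, 257.9, 45.8]
orientation: [[-0.998, -0.062, 0.001], [-0.062, 0.998, 0.002], [-0.001, 0.002, -1.0]]
ft_force: [0.7, 0.3, -0.2]
gripper_width: 0.935
clock: 19.63
tcp_pos: [553.5, 258.7, 149.1]
orientation: [[-0.998, -0.062, 0.006], [-0.062, 0.998, 0.004], [-0.006, 0.004, -1.0]]
ft_force: [-0.0, 0.2, 0.4]
gripper_width: 0.937
clock: 20.47
tcp_pos: [521.8, 242.9, 145.6]
orientation: [[-0.998, -0.062, 0.001], [-0.062, 0.998, 0.002], [-0.001, 0.002, -1.0]]
ft_force: [1.0, 0.3, 0.7]
gripper_width: 0.935
[521.79591725 242.91383709 145.56062892] [0.98466985 0.34679403 0.68769462]
0.1101211477225634
0.11221283237673671
```

View pics/z6.png

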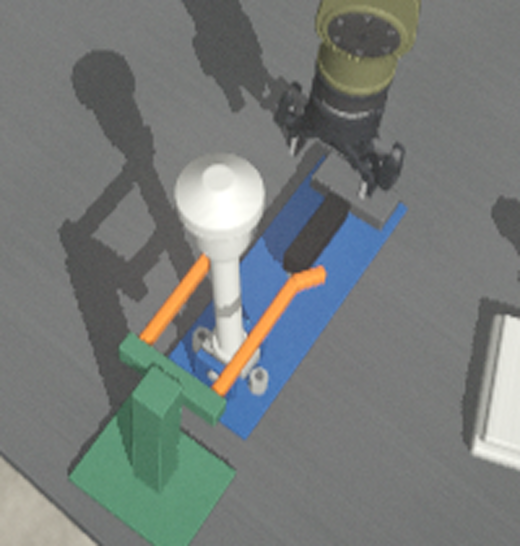

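```bash
for i in 1 2; do python3 -m jog '[[8,[0,0,0],[0,0,0]],[8,[0,0,0],[0,0,0]],[8,[0,0,0],[0,0,0]],[8,[0,0,0],[0,0,0]],[8,[0,0,0],[0,0,0]],[8,[0,0,0],[0,0,0]],[8,[0,0,0],[0,0,0]],[8,[0,0,0],[0,0,0]],[8,[0,0,0],[0,0,0]],[8,[0,0,0],[0,0,0]]]' >/dev/null
python3 - <<'E'
from est import *
s=sense();s["tcp_pos"]=np.array([551.8,257.9,47.]);measure.last=0.1
for i in range(3): print(s["clock"],measure(s,get_image("scene")["pixels"])[0])
E
done
```

```text
21.4 0.11238302129978173
21.4 0.11281663255984266
21.4 0.11263434871135938
22.3833 0.11284835975916743
22.3833 0.11283027640670344
22.3833 0.11271552332767375
```

At rest on the prong; handing in.

```bash
python3 -c "
from workcell import close_job;print(close_job())"
```

```text
the job is handed in; nothing more can be done
None
```

I lifted the stand by its handle, brought the casting upright and balanced it in the air. I then carried it into the fork, set the stand down, released it and handed the job in at about 22.5 s.

**Balance:** I controlled the roll using the scene camera and a model of the swivel. The casting stayed within 0.1 rad of vertical from about 9.6 s to 17.7 s, with the stand about 59 mm up until I began lowering it at 16.9 s. For the last 5 s or so of that it was mostly within 0.02 rad. My first try at bringing it upright, at about 8.5 s, drifted back out to about 0.14 rad because I had estimated a bias wrongly. I corrected this well away from the rack.

**Last checks:**
- The casting rests against a prong, leaning a steady 0.113 rad. Readings over the last second before hand-in changed by less than 0.001 rad.
- By my pose estimate the swivel is about 1 mm from the rack's axis across, and about 1 mm short of the fork's middle along it.
- The stand appears flat on the table. The gripper is open and clear of it, and the measured force is near zero.

**Disagreements and gaps:**
- The wrist torque readings did not match the known lean, so I ignored them.
- Two hand-picked image points disagreed with the rest when I located the stand and rack. I dropped one, and the robust fit outweighed the other.
- I did not re-measure the cone, ingot and brush at the end. The arm and stand did not come close to them.

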